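# Set the glue timer and start it

## Robot

A 6-joint arm with a two-finger parallel gripper is mounted at the origin on the work surface. World frame = base frame: x ahead of the robot, y to its left, z up, the work surface at z = 0. Lengths are in mm, angles in rad, forces in N, time in s.
With the tool pointing down it reaches from about 350 to 775 mm from the base axis. Payload 7.3 kg.
Tool frame: the origin (TCP) lies midway between the tips of the shut fingers; the grasp point (between the pads) lies 19 mm behind it (bot.hold_point_z is the distance from the TCP to the grasp point, in mm); z points along the fingers, y is the direction in which the jaws open and shut (so a half turn about z gives the same grasp; the last joint's range is limited). The gripper opens to 92 mm and grips with 3 to 60 N. Pads are 19 mm wide; open, the fingers measure 130 mm over their backs; the gripper's body (75 mm by 190 mm) begins 47 mm behind the grasp point.
Start: joints at [-1.383, 0.342, 1.524, -0, 1.275, -0.146], TCP at [172.031, -496.034, 226.741] pointing down, gripper open.
Joint ranges: [-2.53, 2.53], [-0.77, 2.02], [0.04, 2.7], [-1, 4.14], [0.28, 2.66], [-3.11, 3.11]. Speed limits (rad/s): [2.57, 2.57, 3.14, 3.14, 3.14, 3.14].

## Interface

Orientations are given as [roll, pitch, yaw] about the fixed x, y, z axes, in that order (R = Rz(yaw) Ry(pitch) Rx(roll)).
In Python, from plant import bot gives the robot as it stands.
- The arm moves only by the tool servo_tool, never from a script. Its argument "series" is a list of rows, each a list of 5 numbers: the opening, from 0 (shut) to 1 (fully open), then the shift along the tool's x, y, z each as a share of 50 mm, from -1 to 1, then the turn about the tool's z as a share of 90 degrees, from -1 to 1. In form: [[gripper, tx, ty, tz, spin], ...]. A call has 1 to 20 rows; each row shifts and turns the commanded pose from where the row before left it, along the tool's axes as they then stand; what a row does not reach is not made up. A row lasts 1/8 s, in which the tool goes at most 62.5 mm and 10.7 degrees, less where a joint would pass 70% of its speed; a pose out of reach is approached as far as the arm can. A call with a number of a shift or a turn outside -1 to 1 is refused whole. A call with a gripper value outside its range is refused whole. The fingers move at their own pace and stop on an object; the grip force is fixed at half the most. Time passes only in rows, so rows that do not move let the fingers close. It gives the time, the measured TCP pose, the force and the opening at its end, in the units of the state.
- bot.get_obs(): the state, without advancing time (a new reading comes with each control period).
- bot.capture(name): name is "side" or "top"; returns the picture (480x640x3 uint8, red, green, blue); there is no depth.
- bot.camera_model(name): a dict with "mtx" (3x3 intrinsics, pixels), "distortion" ([k1, k2, p1, p2, k3] as OpenCV has them; the pictures are not rectified), "world_from_camera" (4x4, takes a point from camera to world coordinates). Camera axes: x right, y up, looking along -z (the intrinsics and any distortion apply to the point x, -y, -z); pixel columns grow to the right and rows downward; lengths in mm; the calibration is good to about 2 mm. A picture is of the moment at which its call begins. camera_model takes no time and is no camera call.
- bot.close_job(): hands the job in, once; it reports no verdict.
Trained networks look in the newest picture that a camera, given by its name, has taken for a name from the list of things; names that differ only in an ending like _2 or _b are one class to them, and where a whole thing is asked for, a point or a joint stands for the part that bears it (a point fixed in the world has none). Each returns a list of dicts, best first, with "p" (0 to 1); they miss things now and then, are a little off and sometimes report something else, mostly with a low value. They report only what shows in the picture. A call takes as long as a camera call. They do not tell look-alikes from the thing itself.
- bot.outline_of(camera, label): "mask" (480x640 bool, what is visible of it).
- bot.pinpoint(camera, label): "point" ([x, y, z] in mm, in the coordinates of the camera as it stood for that picture, good to about 4 mm: a listed point, or the origin of a listed thing).
The state is a dict: "time": time; "joint_positions": joint angles; "dq": joint speeds; "tau": joint torques, N m; "tool_pos": TCP position; "tcp_rot": TCP orientation; "contact_force": force on the tool from outside, world axes, zero at the start; "moment": the same for the moment, N m; "grip_width": finger opening in mm.
Only numpy, scipy, OpenCV 4.12 (cv2) and the standard library are available. Lean on these libraries where they do the work, as an engineer would, in place of code of your own. Each camera call takes 0.05 s, during which the arm holds its last target.

## Task

A freshly glued wreath has to dry for four hours (one dot per hour). Roll the dotted thumbwheel on top of the grey timer box with a fingertip until the face with four dots lies squarely on top, then push the round start button beside it all the way down and let it spring back. Leave the ribbon spool and the glass jar beside the timer where they stand.

Things in the scene. Friction and masses are not known exactly. Their poses are not given: they have to be found in the camera images.
- timer: Grey timer box, fixed to the table, 130 x 200 x 70 mm (x, y, z). Origin at the centre of its underside, z up. Its top is flat at 70 mm height, with the wheel on the +y half and the button on the -y half; its x and y axes lie level, -x is the side that roughly faces the robot.
- wheel_axis (a point): Centre of the ivory thumbwheel, on its axle, 66 mm above the table, 45 mm to +y of the box's centre; frame stays parallel to the box. Axle along y, so rolling moves the wheel's top along x. The wheel is a drum of 30 mm radius, 36 mm wide, with six straight ribs across it, 60 degrees apart, 6 mm thick, out to 44 mm radius. Bearing cheeks 21 to 29 mm beside its middle reach 19 mm above the axle.
- wheel_top (a point): Top of the drum, 30 mm above the axle, fixed to the box. Between ribs lie six faces with 0 to 5 black 6 mm dots. With a face squarely on top its two ribs stand 30 degrees either side of upright. A fingertip held 2 mm over this point's height and moved level along x catches a rib from about 38 degrees before upright to 38 past it: over one face; then lift, go back for the next rib.
- wheel (a joint): Wheel angle, rad. k x 1.047: the face with k dots is squarely on top (blank 0, four dots 4.189). Grows as the wheel's top is pushed towards the box's +x, away from the robot. Stops at -0.4 and 5.7; no clicks; turns with about 1.5 N at the ribs and stays where it is left. Starts between 0.2 and 2.6.
- start_top (a point): Middle of the top of the round dark grey start button (32 mm across), 92 mm above the table, in a black ring 48 mm across whose top is 82 mm above the table; 60 mm to -y of the box's centre. It is pushed straight down: 6 mm travel, spring-loaded, 5 N at the bottom; it counts as pressed from 4.5 mm of travel on.
- start (a joint): How far the start button is pressed, m: 0 out, 0.006 fully down.
- spool: Ribbon spool standing on end beside the timer, 64 mm across, 40 mm high; origin under its centre. Bystander.
- jar: Small glass jar with a steel cap, 60 mm across, 75 mm high, near the timer's far side; origin under its centre. Bystander.
Things that resemble listed ones, but are neither listed nor needed, are in the scene too. Leave any green look-alike of the timer alone.

How it is judged (in metres and radians):
On the way, in this order (a step that is already met when the one before it is completed fails the run):
1. the wheel is rolled until the face with four dots is on top (value of joint wheel between 3.989 and 4.389 rad and velocity of joint wheel between -0.1 and 0.1 rad/s), for 0.2 s.
2. the start button is pushed down (value of joint start above 0.0045 m), for 0.05 s.
At the end, for the whole second after the job is handed in: The face with four dots is on top of the wheel (joint 4.189 within 0.2 rad, about 11 degrees) and the start button, pressed after the wheel was set and let go, is back out (within 1 mm) (value of joint wheel between 3.989 and 4.389 rad and value of joint start below 0.001 m); the robot touches nothing.
It fails at once if the ribbon spool or the glass jar is shifted by more than 30 mm or knocked over (distance of any of spool, jar from where it was at the start of the episode above 0.03 m or angle between any of spool, jar's own z axis and vertical above 0.6 rad).
It also fails if it takes over 54 s, if anything falls off the work surface, if the arm or the gripper's body presses on something with over 40 N, if the wrist force passes 120 N, or if a joint passes its speed limit or range.

## Working session

There is one attempt and no reset: what is moved stays moved. The work goes in short steps, Python scripts to look and compute and a tool call to move; the robot and the scene stay as the last step left them, time stands still between calls to the robot, and variables do not carry over. Pictures are saved under pics/ and viewed, and the job is handed in when it is done.

Besides the shell and the picture viewer there is one more tool, called after "Emit:" as name([rows], argument=value, ...), one row to a line, values as JSON. servo_tool: Moves the arm, as the interface text tells. Shift numbers are shares of 50 mm and turn numbers shares of 90 degrees, none past 1 either way. Its arguments: {"type":"object","properties":{"series":{"type":"array"}},"required":["series"]}

```bash
mkdir -p pics; cat > h.py <<'E'
import numpy as np, cv2
from plant import bot
def snap(c,f):
    im=bot.capture(c); cv2.imwrite('pics/'+f,im[:,:,::-1]); return im
def w(c,p):
    T=np.array(bot.camera_model(c)['world_from_camera']); return (T@np.r_[p,1])[:3]
def proj(c,P):
    m=bot.camera_model(c); T=np.linalg.inv(np.array(m['world_from_camera']))
    q=(T@np.r_[P,1])[:3]*[1,-1,-1]
    return cv2.projectPoints(q.reshape(1,1,3),np.zeros(3),np.zeros(3),np.array(m['mtx']),np.array(m['distortion'],float))[0].ravel()
E
python3 - <<'E'
from h import *
for c in('side','top'):
    snap(c,c+'0.png')
    for l in('timer','wheel_axis','wheel_top','start_top','spool','jar'):
        for d in bot.pinpoint(c,l): print(c,l,round(d['p'],2),w(c,d['point']).round(1))
o=bot.get_obs();print(o['time'],o['tool_pos'],o['tcp_rot'],o['contact_force'])
E
```

```text
side timer 0.83 [549.  -73.3   0.9]
side timer 0.8 [ 3.149e+02 -5.785e+02 -2.000e-01]
side wheel_axis 0.89 [541.2 -27.7  63.4]
side wheel_axis 0.72 [ 303.9 -527.2   66.5]
side wheel_top 0.69 [ 307.  -533.3   98. ]
side wheel_top 0.55 [540.5 -28.2  92.9]
side wheel_top 0.22 [ 5.439e+02  9.740e+01 -5.000e-01]
side start_top 0.59 [ 556.4 -132.7   88.8]
side spool 0.72 [546.8  98.   -1.2]
top timer 0.62 [548.8 -75.5  -1. ]
top timer 0.61 [ 318.  -580.     1.5]
top wheel_axis 0.96 [ 308.7 -540.    68.3]
top wheel_axis 0.65 [540.3 -31.2  64. ]
top wheel_top 0.92 [ 306.1 -531.7   98.2]
top wheel_top 0.66 [542.2 -31.9  99.3]
top start_top 0.6 [ 324.4 -636.2   92.7]
top start_top 0.42 [ 558.4 -135.3   90.4]
top spool 0.84 [550.   95.5  -1.3]
top jar 0.77 [686.7 -81.9   1.2]
top jar 0.72 [ 5.504e+02 -7.450e+01  3.000e-01]
0.7 [ 172.02406712 -496.03748216  226.74086994] [3.14149816e+00 1.67282351e-05 3.33752650e-01] [-0.21273327  0.00164138  0.90554803]
```

```bash
ls pics
```

```text
side0.png
top0.png
```

View pics/side0.png

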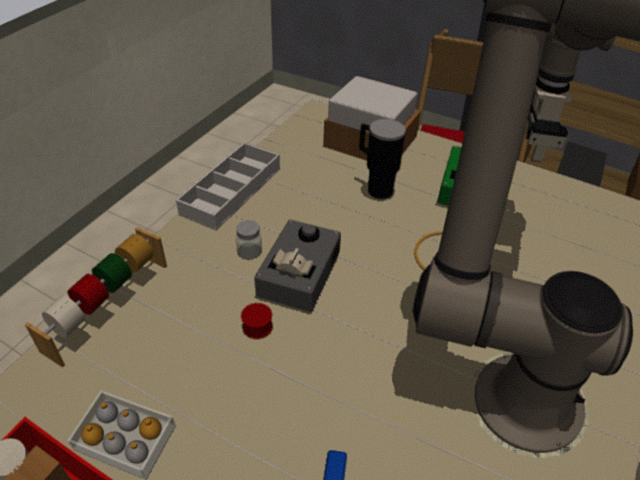

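View pics/top0.png

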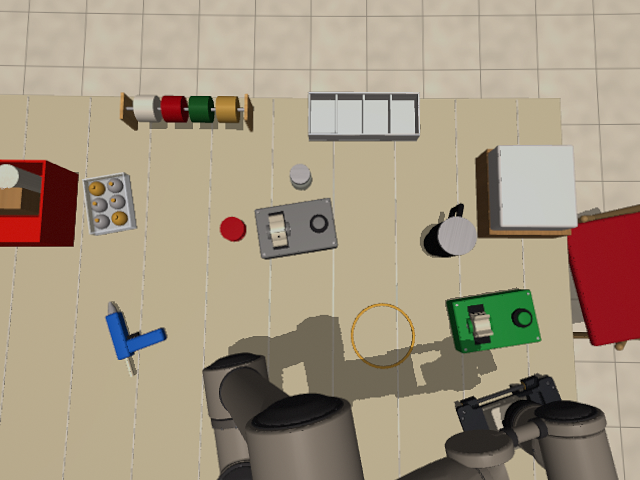

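```bash
python3 - <<'E'
from h import *
for c in('side','top'):
    im=cv2.imread(f'pics/{c}0.png'); u,v=proj(c,[545,-75,80]).astype(int); print(u,v)
    T=np.array(bot.camera_model(c)['world_from_camera']);print(T[:3].round(2))
    r=im[max(v-75,0):v+75,max(u-100,0):u+100]; cv2.imwrite(f'pics/{c}0z.png',cv2.resize(r,None,fx=4,fy=4,interpolation=2))
E
```

```text
300 249
[[-8.8000e-01  3.4000e-01 -3.5000e-01  1.0694e+02]
 [-4.8000e-01 -5.8000e-01  6.6000e-01  6.8243e+02]
 [ 2.0000e-02  7.4000e-01  6.7000e-01  9.1715e+02]]
295 228
[[ 1.00000e-02  9.90000e-01 -1.10000e-01  4.08230e+02]
 [-1.00000e+00  1.00000e-02 -0.00000e+00 -1.52810e+02]
 [-0.00000e+00  1.10000e-01  9.90000e-01  1.19265e+03]]
```

View pics/side0z.png

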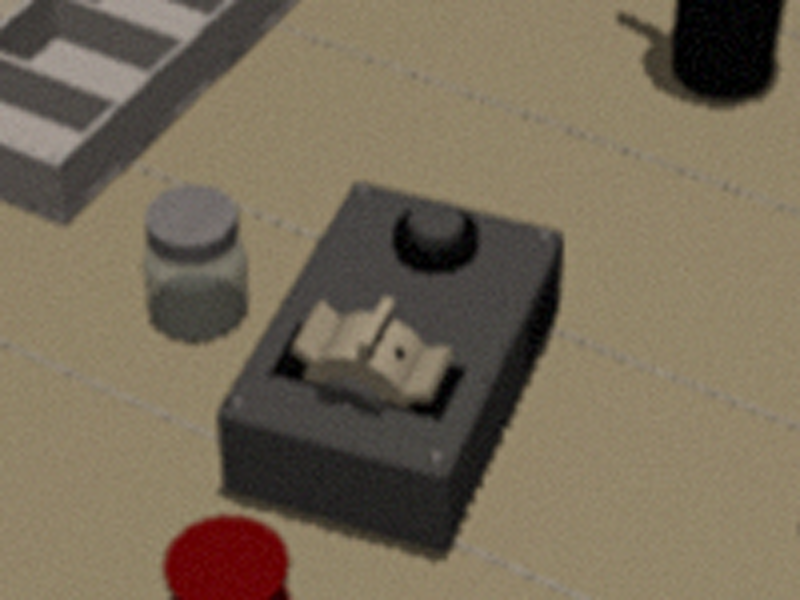

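View pics/top0z.png

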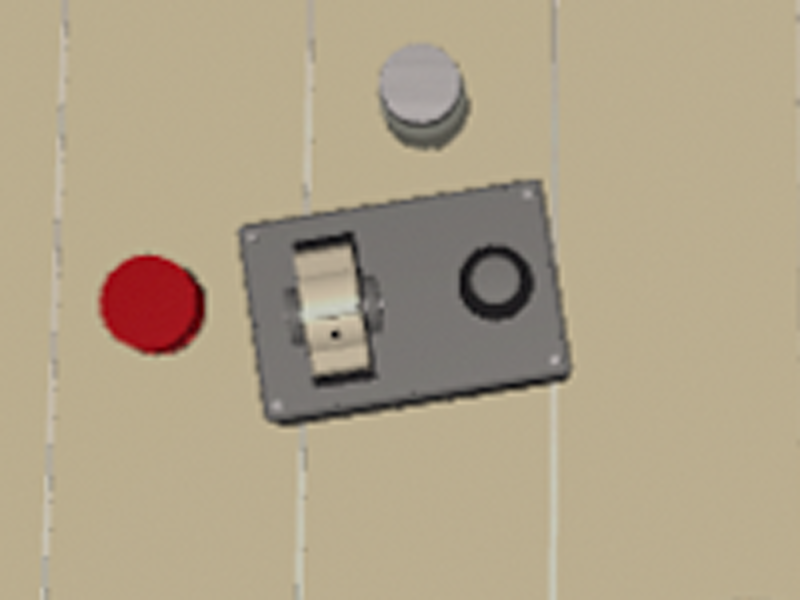

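The top view shows the grey timer at about (296,229) and the spool at (233,229). The jar is at (300,176), and the green look-alike at (493,320) is to be left alone. One rib of the wheel is nearly upright. The robot-side face has one dot and the far face is blank, so the wheel is at about 0.5 rad.

```bash
cat >> h.py <<'E'
def unproj(c,u,v,z):
    m=bot.camera_model(c);T=np.array(m['world_from_camera'])
    q=cv2.undistortPoints(np.array([[[u,v]]],float),np.array(m['mtx']),np.array(m['distortion'],float)).ravel()
    d=T[:3,:3]@np.array([q[0],-q[1],-1]); o=T[:3,3]; return o+d*(z-o[2])/d[2]
E
python3 - <<'E'
from h import *
P=[]
for a,b in((240,228),(542,182),(570,372),(272,418)):
    P.append(unproj('top',a/4+195,b/4+228-75,70)); print(P[-1].round(1))
P=np.array(P); print('c',P.mean(0).round(1))
# order: +x+y, +x-y, -x-y, -x+y
ey=(P[0]-P[1]+P[3]-P[2]);ey/=np.linalg.norm(ey);ex=(P[0]-P[3]+P[1]-P[2]);print(np.arctan2(-ey[0],ey[1]),np.arctan2(ex[1],ex[0]))
c=P.mean(0)
print('wheel',(c+45*ey)[:2],'btn',(c-60*ey)[:2], 'btn img',unproj('top',495/4+195,283/4+153,92).round(1))
yaw=.153
for l in ['start_top']: pass
ex=np.array([np.cos(yaw),np.sin(yaw)])
W=(c+45*ey)[:2]; o=bot.get_obs()
# approach: finger centre at -45 of axle along ex, z 150
t=np.r_[W-45*ex,150]; d=t-o['tool_pos']; print(t,d)
y=o['tcp_rot'][2]; print('tool',d[:2]@[np.cos(y),np.sin(y)],d[:2]@[np.sin(y),-np.cos(y)],-d[2], y)
E
```

```text
[593.1  29.9  70. ]
[ 624.3 -164.7   70. ]
[ 501.  -183.1   70. ]
[470.7   6.7  70. ]
c [547.3 -77.8  70. ]
0.15863827675753014 0.16760806900219438
wheel [540.15890479 -33.36756413] btn [ 556.74614633 -137.04911224] btn img [ 555.3 -135.1   92. ]
[495.68458062 -40.22573373 150.        ] [323.6605135  455.81174843 -76.74086994]
tool 455.12060064431836 -324.63166339832986 76.74086993779594 0.33375264957330475
```

Emit:
servo_tool([
  [0, 0.4, -0.28, 0, 0],
  [0, 0.76, -0.543, 0, 0],
  [0, 0.76, -0.543, 0, 0],
  [0, 0.76, -0.543, 0, 0],
  [0, 0.76, -0.543, 0, 0],
  [0, 0.76, -0.543, 0, 0],
  [0, 0.76, -0.543, 0, 0],
  [0, 0.76, -0.543, 0, 0],
  [0, 0.76, -0.543, 0, 0],
  [0, 0.76, -0.543, 0, 0],
  [0, 0.76, -0.543, 0, 0],
  [0, 0.76, -0.543, 0, 0],
  [0, 0.36, -0.263, 0.5, 0],
  [0, 0, 0, 0.5, 0.055],
  [0, 0, 0, 0.5, 0.056],
  [0, 0, 0, 0, 0],
])

```text
time: 2.7
tool_pos: [494.4, -37.5, 150.4]
tcp_rot: [-3.14, 0.004, 0.161]
contact_force: [-0.9, 0.1, -0.8]
grip_width: 0.1
```

```bash
python3 - <<'E'
from h import *
o=bot.get_obs();print(o['time'],o['tool_pos'],o['tcp_rot'],o['contact_force'],o['grip_width'])
p=o['tool_pos']
for c in('side','top'):
    im=snap(c,c+'1.png'); u,v=proj(c,p).astype(int); print(c,u,v)
    r=im[max(v-75,0):v+75,max(u-100,0):u+100,::-1]; cv2.imwrite(f'pics/{c}1z.png',cv2.resize(r,None,fx=4,fy=4,interpolation=2))
W=np.array([541,-32.]);y=o['tcp_rot'][2];d=p[:2]-W;print('rel',d@[np.cos(.16),np.sin(.16)],d@[-np.sin(.16),np.cos(.16)])
E
```

```text
2.7 [494.42152657 -37.46046535 150.40033992] [-3.13986837  0.00383785  0.1610492 ] [-0.85841624  0.13360227 -0.82149555] 0.09168456969401481
side 313 243
top 277 245
rel -46.85349133773495 2.030078478627534
```

View pics/side1z.png

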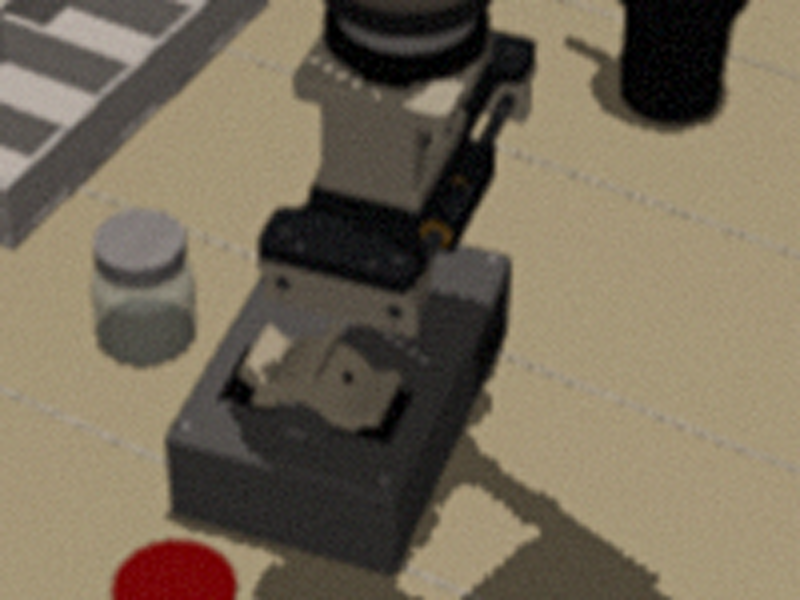

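View pics/top1.png

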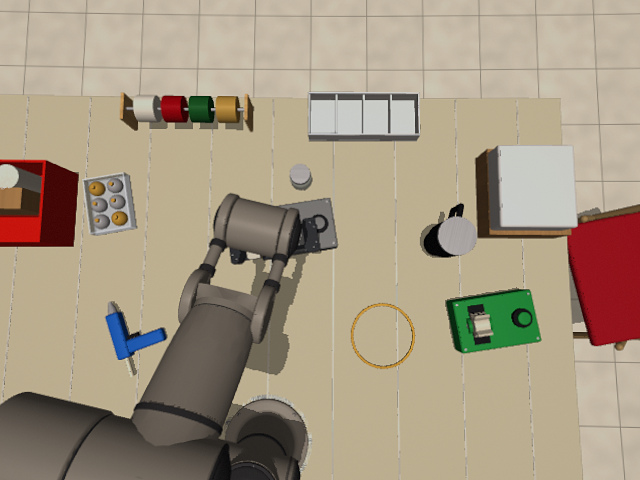

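```bash
python3 - <<'E'
from h import *
im=cv2.imread('pics/side1.png')[205:275,260:350]
im=cv2.convertScaleAbs(im,alpha=1.8,beta=10)
cv2.imwrite('pics/side1zz.png',cv2.resize(im,None,fx=8,fy=8,interpolation=2))
p=np.array([494.4,-37.5,150.4]);ex=np.array([np.cos(.16),np.sin(.16),0]);ey=np.array([-np.sin(.16),np.cos(.16),0])
for a in(-9.5,9.5):
  for b in(-19,19):
    for z in (0,60): print(a,b,z,((proj('side',p+a*ex+b*ey+[0,0,z])-[260,205])*8).round())
E
```

```text
-9.5 -19 0 [488. 272.]
-9.5 -19 60 [494.  91.]
-9.5 19 0 [437. 369.]
-9.5 19 60 [441. 187.]
9.5 -19 0 [417. 254.]
9.5 -19 60 [421.  73.]
9.5 19 0 [365. 350.]
9.5 19 60 [366. 169.]
```

View pics/side1zz.png

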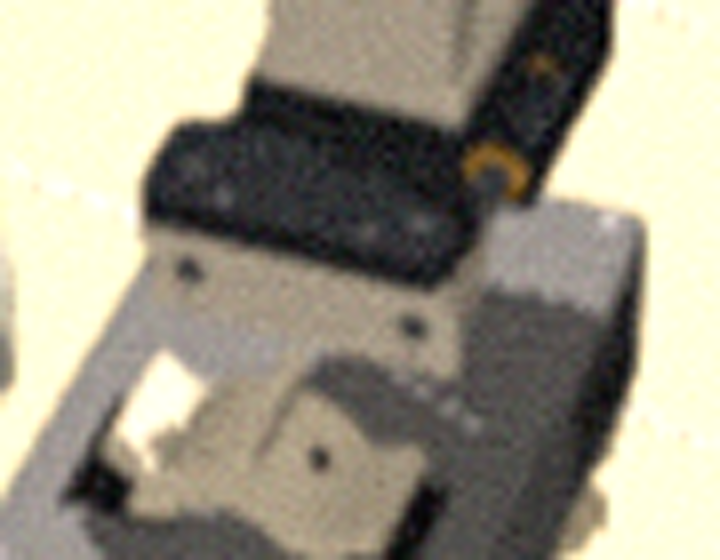

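Emit:
servo_tool([
  [0, 0, 0.04, 0.5, 0],
  [0, 0, 0, 0.5, 0],
  [0, 0, 0, 0.04, 0],
  [0, 0.12, 0, 0, 0],
  [0, 0.16, 0, 0, 0],
  [0, 0.16, 0, 0, 0],
  [0, 0.12, 0, 0, 0],
  [0, 0.12, 0, 0, 0],
  [0, 0.12, 0, 0, 0],
  [0, 0.1, 0, 0, 0],
  [0, 0.08, 0, 0, 0],
  [0, 0.06, 0, 0, 0],
  [0, 0, 0, 0, 0],
])

```text
time: 4.42
tool_pos: [548.1, -32.5, 99.7]
tcp_rot: [3.141, -0.001, 0.159]
contact_force: [-1.1, 0.0, 0.1]
grip_width: 0.5
```

```bash
cat >> h.py <<'E'
def look(n,k=1.8):
    o=bot.get_obs();p=o['tool_pos'];W=np.array([541,-32.]);d=p[:2]-W
    print(o['time'],p.round(1),o['tcp_rot'].round(3),o['contact_force'].round(1),'rel',(d@[np.cos(.16),np.sin(.16)]).round(1),(d@[-np.sin(.16),np.cos(.16)]).round(1))
    im=snap('side',f'side{n}.png')[215:285,245:345,::-1]
    cv2.imwrite(f'pics/side{n}z.png',cv2.resize(cv2.convertScaleAbs(im,alpha=k,beta=10),None,fx=8,fy=8,interpolation=2))
E
python3 -c "
from h import *
look(2)"
```

```text
4.425 [548.1 -32.5  99.7] [ 3.141e+00 -1.000e-03  1.590e-01] [-1.1  0.   0.1] rel 7.0 -1.6
```

View pics/side2z.png

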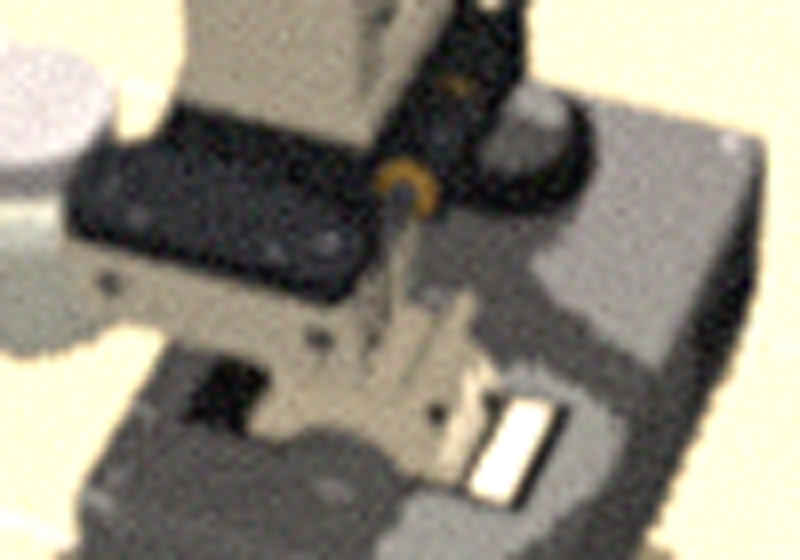

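Emit:
servo_tool([
  [0, 0, 0, -0.5, 0],
  [0, -0.5, 0, 0, 0],
  [0, -0.5, 0, 0, 0],
  [0, 0, 0, 0, 0],
  [0, 0, 0, 0.26, 0],
  [0, 0, 0, 0.26, 0],
  [0, 0, 0, 0, 0],
  [0, 0.12, 0, 0, 0],
  [0, 0.14, 0, 0, 0],
  [0, 0.14, 0, 0, 0],
  [0, 0.12, 0, 0, 0],
  [0, 0.12, 0, 0, 0],
  [0, 0.12, 0, 0, 0],
  [0, 0.1, 0, 0, 0],
  [0, 0.08, 0, 0, 0],
  [0, 0.06, 0, 0, 0],
  [0, 0, 0, 0, 0],
])

```text
time: 6.6
tool_pos: [548.2, -32.5, 98.8]
tcp_rot: [3.141, -0.001, 0.159]
contact_force: [-0.6, 0.7, -0.4]
grip_width: 0.2
```

```bash
python3 -c "
from h import *
look(3)"
```

```text
6.6 [548.2 -32.5  98.8] [ 3.141e+00 -1.000e-03  1.590e-01] [-0.6  0.7 -0.4] rel 7.0 -1.7
```

View pics/side3z.png

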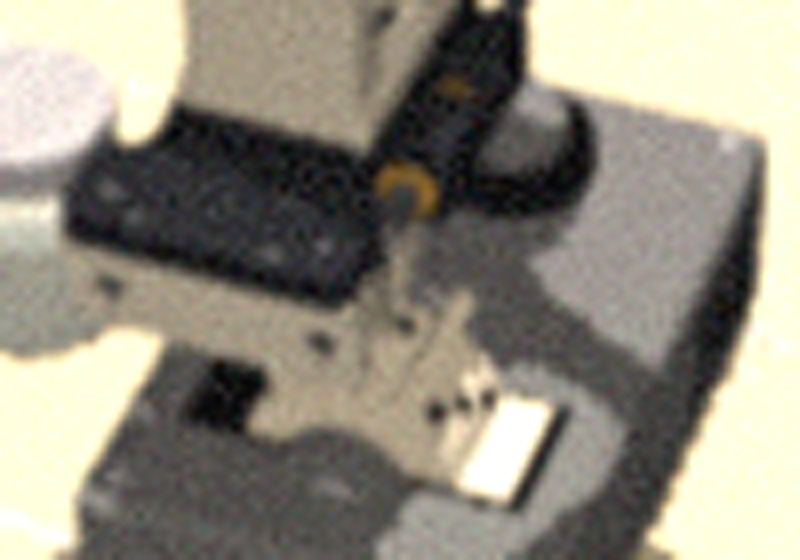

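The face now coming up shows three dots, so two dots are on top. Two more faces to go.

Emit:
servo_tool([
  [0, 0, 0, -0.5, 0],
  [0, -0.5, 0, 0, 0],
  [0, -0.5, 0, 0, 0],
  [0, 0, 0, 0, 0],
  [0, 0, 0, 0.25, 0],
  [0, 0, 0, 0.25, 0],
  [0, 0, 0, 0, 0],
  [0, 0.12, 0, 0, 0],
  [0, 0.14, 0, 0, 0],
  [0, 0.14, 0, 0, 0],
  [0, 0.12, 0, 0, 0],
  [0, 0.12, 0, 0, 0],
  [0, 0.12, 0, 0, 0],
  [0, 0.1, 0, 0, 0],
  [0, 0.08, 0, 0, 0],
  [0, 0.06, 0, 0, 0],
  [0, 0, 0, 0, 0],
])

```text
time: 8.78
tool_pos: [548.1, -32.5, 98.7]
tcp_rot: [3.141, -0.001, 0.159]
contact_force: [-0.3, -0.1, 0.3]
grip_width: 0.7
```

Emit:
servo_tool([
  [0, 0, 0, -0.5, 0],
  [0, -0.5, 0, 0, 0],
  [0, -0.5, 0, 0, 0],
  [0, 0, 0, 0, 0],
  [0, 0, 0, 0.25, 0],
  [0, 0, 0, 0.25, 0],
  [0, 0, 0, 0, 0],
  [0, 0.12, 0, 0, 0],
  [0, 0.14, 0, 0, 0],
  [0, 0.14, 0, 0, 0],
  [0, 0.12, 0, 0, 0],
  [0, 0.12, 0, 0, 0],
  [0, 0.12, 0, 0, 0],
  [0, 0.1, 0, 0, 0],
  [0, 0.08, 0, 0, 0],
  [0, 0.05, 0, 0, 0],
  [0, 0, 0, 0, 0],
])

```text
time: 10.9
tool_pos: [547.6, -32.6, 98.7]
tcp_rot: [3.141, -0.0, 0.159]
contact_force: [-0.7, 0.3, -0.0]
grip_width: 0.2
```

Emit:
servo_tool([
  [0, -0.1, 0, -0.4, 0],
  [0, -0.2, 0, -0.8, 0],
  [0, -0.9, 0, -0.9, 0],
  [0, -1, 0, 0, 0],
  [0, -1, 0, 0, 0],
  [0, 0, 0, 0, 0],
])

```text
time: 11.65
tool_pos: [387.7, -57.8, 203.3]
tcp_rot: [3.141, -0.001, 0.158]
contact_force: [1.0, -0.8, -0.1]
grip_width: 0.4
```

```bash
python3 -c "
from h import *
look(4)
im=snap('top','top4.png')[190:265,240:345,::-1]
cv2.imwrite('pics/top4z.png',cv2.resize(im,None,fx=7,fy=7,interpolation=2))"
```

```text
11.65 [387.7 -57.8 203.3] [ 3.141e+00 -1.000e-03  1.580e-01] [ 1.  -0.8 -0.1] rel -155.4 -1.1
```

View pics/side4z.png

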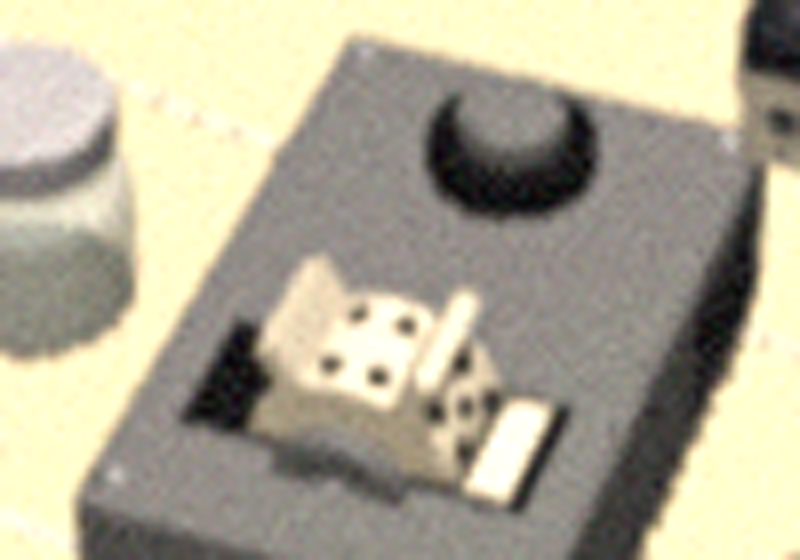

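View pics/top4z.png

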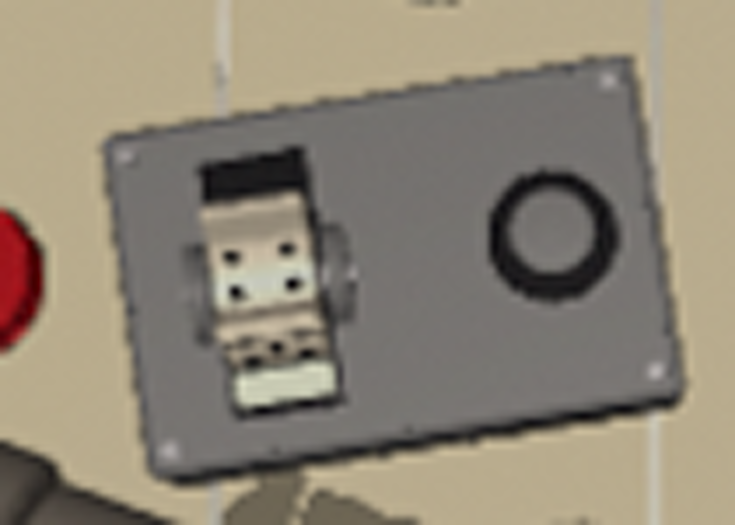

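Four dots are on top. Next I'll check the angle by overlaying the rib and dot model.

```bash
python3 - <<'E'
from h import *
W=np.array([541,-32.5,66]);ex=np.array([np.cos(.16),np.sin(.16),0]);ey=np.array([-np.sin(.16),np.cos(.16),0]);ez=np.array([0,0,1])
for c,x0,y0,dx,dy in(('side',245,215,100,70),('top',240,190,105,75)):
    im=cv2.imread(f'pics/{c}4.png')[y0:y0+dy,x0:x0+dx]; im=cv2.convertScaleAbs(im,alpha=1.5)
    out=[]
    for deg in(-10,0,10):
        z=cv2.resize(im,None,fx=4,fy=4,interpolation=2)
        for t in(-30,30):
            a=np.radians(t+deg);r=np.cos(a)*ez+np.sin(a)*ex;n=np.cos(a)*ex-np.sin(a)*ez
            q=[((proj(c,W+44*r+s*3*n+b*18*ey)-[x0-.5,y0-.5])*4) for s,b in((-1,-1),(-1,1),(1,1),(1,-1))]
            cv2.polylines(z,[np.array(q).astype(int)],True,(0,0,255) if t>0 else (255,0,0),1)
        out.append(z)
    o=np.hstack(out[:2]) ; o2=np.hstack([out[2],out[2]*0]); o=np.vstack([o,o2]); print(o.shape)
    cv2.imwrite(f'pics/ov_{c}.png',o[:600,:800] if c=='side' else cv2.resize(o,(800,571)))
E
```

```text
(560, 800, 3)
(600, 840, 3)
```

View pics/ov_side.png

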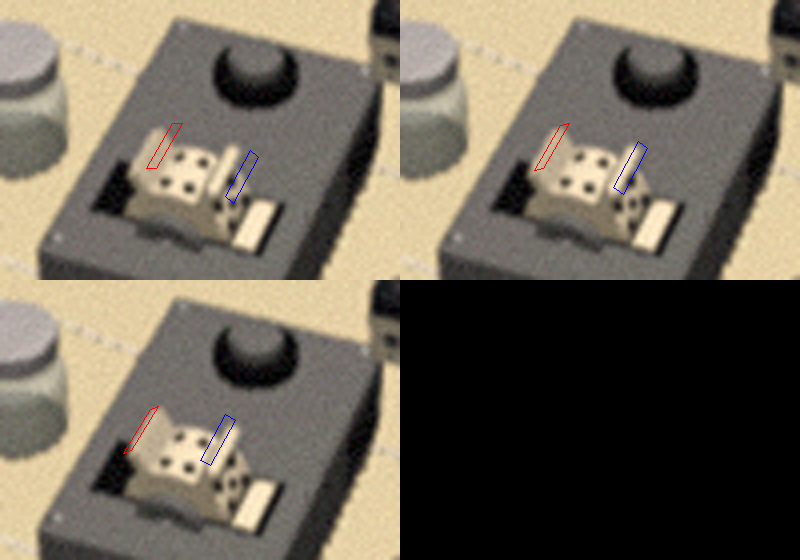

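View pics/ov_top.png

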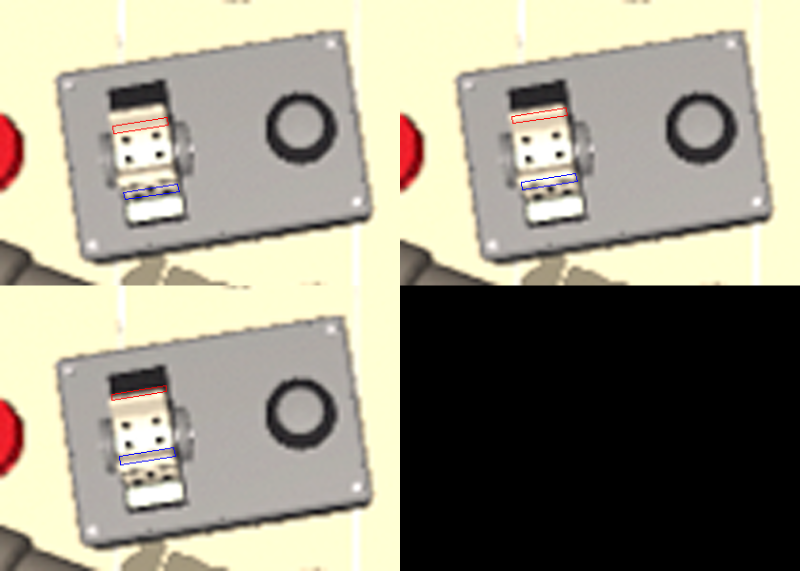

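```bash
python3 - <<'E'
from h import *
from scipy.optimize import least_squares
W=np.array([541,-32.5,66]);ex=np.array([np.cos(.16),np.sin(.16),0]);ey=np.array([-np.sin(.16),np.cos(.16),0]);ez=np.array([0,0,1])
S=lambda u,v:np.array([u/8+245-.5,v/8+215-.5]);T=lambda u,v:np.array([u/7+240-.5,v/7+190-.5])
def pt(d,off,t,r,s,b):
    a=np.radians(t)+d;R=np.cos(a)*ez+np.sin(a)*ex;n=np.cos(a)*ex-np.sin(a)*ez
    return W+off+r*R+s*n+b*ey
hd=30*np.cos(0)
obs=[('side',S(449,340),(-30,44,0,0)),('side',S(318,257),(30,44,-3,-18)),('side',S(262,345),(30,44,-3,18)),
('side',S(367,345),(0,30,0,0)),('top',T(262,270),(0,30,0,0))]
# per-camera shift (calibration) from top-face box corners
for free in(2,4):
  def f(p):
    r=[]
    for c,q,a in obs:
        off=p[1:4] if c=='side' else p[4:7]
        r+=list((proj(c,pt(p[0],off,*a))-q)/.5)
    return np.r_[r,p[1:]/free]
  s=least_squares(f,np.zeros(7));J=np.linalg.inv(s.jac.T@s.jac)
  print(np.degrees(s.x[0]),np.degrees(J[0,0]**.5),s.x[1:].round(1),f(s.x)[:10].round(1))
E
```

```text
3.942811636717387 1.784952426895092 [ 1.1  2.7 -1.3  0.1  1.3  0.2] [-1.5 -0.6  0.7  0.1  1.6  0.5 -0.1 -0.4  0.4  0. ]
2.911759603633911 2.1338367552667505 [ 1.5  3.5 -0.8  0.6  1.7  0.3] [-1.6 -0.2  0.6 -0.   1.5  0.4 -0.3 -0.3  0.1  0.1]
```

The wheel is about 3–4° past square, well within the 11° tolerance. Now for the button.

Emit:
servo_tool([
  [0, 0.77, 0.52, 0, 0],
  [0, 0.77, 0.52, 0, 0],
  [0, 0.77, 0.52, 0, 0],
  [0, 0.77, 0.52, 0, 0],
  [0, 0, 0, 0, 0],
  [0, 0, 0, 0.8, 0],
  [0, 0, 0, 0.8, 0],
  [0, 0, 0, 0.3, 0],
  [0, 0, 0, 0, 0],
  [0, 0, 0, 0, 0],
])

```text
time: 13.0
tool_pos: [559.7, -136.4, 109.6]
tcp_rot: [3.14, -0.003, 0.16]
contact_force: [0.6, 0.4, 0.0]
grip_width: 0.4
```

Emit:
servo_tool([
  [0, -0.06, 0, 0.1, 0],
  [0, 0, 0, 0.14, 0],
  [0, 0, 0, 0.1, 0],
  [0, 0, 0, 0.06, 0],
  [0, 0, 0, 0.04, 0],
  [0, 0, 0, 0.03, 0],
  [0, 0, 0, 0, 0],
  [0, 0, 0, 0, 0],
])

```text
time: 14.0
tool_pos: [555.7, -136.7, 86.1]
tcp_rot: [3.141, -0.001, 0.16]
contact_force: [-6.3, 1.7, 13.6]
grip_width: 0.2
```

Emit:
servo_tool([
  [0, 0, 0, 0, 0],
  [0, 0, 0, -0.2, 0],
  [0, 0, 0, -0.6, 0],
  [0, 0, 0, -1, 0],
  [0, -0.8, -0.4, -0.8, 0],
  [0, -1, -0.4, 0, 0],
  [0, -1, -0.4, 0, 0],
  [0, -1, -0.4, 0, 0],
  [0, 0, 0, 0, 0],
  [0, 0, 0, 0, 0],
])

```text
time: 15.25
tool_pos: [356.5, -88.2, 215.0]
tcp_rot: [3.14, -0.002, 0.159]
contact_force: [0.9, -0.4, 0.3]
grip_width: 0.5
```

```bash
python3 -c "
from h import *
look(5)
im=snap('top','top5.png')[190:265,240:345,::-1]
cv2.imwrite('pics/top5z.png',cv2.resize(im,None,fx=7,fy=7,interpolation=2))
for c in('side','top'):
  for l in('start_top','spool','jar'):
    for d in bot.pinpoint(c,l): print(c,l,round(d['p'],2),w(c,d['point']).round(1))
"
```

```text
15.25 [356.5 -88.2 215. ] [ 3.14e+00 -2.00e-03  1.59e-01] [ 0.9 -0.4  0.3] rel -191.1 -26.1
side start_top 0.72 [ 557.8 -131.1   91.4]
side start_top 0.4 [ 326.7 -636.8   94.2]
side spool 0.62 [5.502e+02 9.720e+01 3.000e-01]
side jar 0.85 [687.9 -80.6  -5.8]
top start_top 0.44 [ 557.4 -133.6   90.4]
top start_top 0.44 [ 324.4 -638.1   92.4]
top spool 0.62 [547.7  95.2  -1.9]
```

View pics/side5z.png

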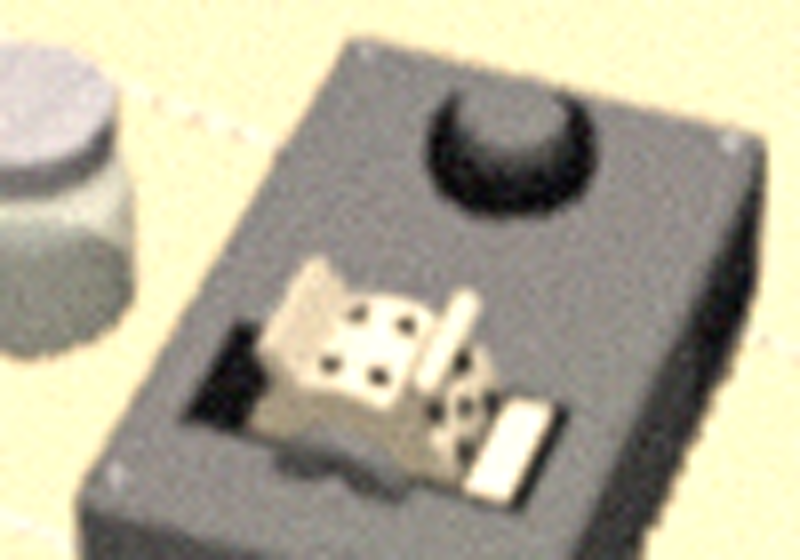

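View pics/top5z.png

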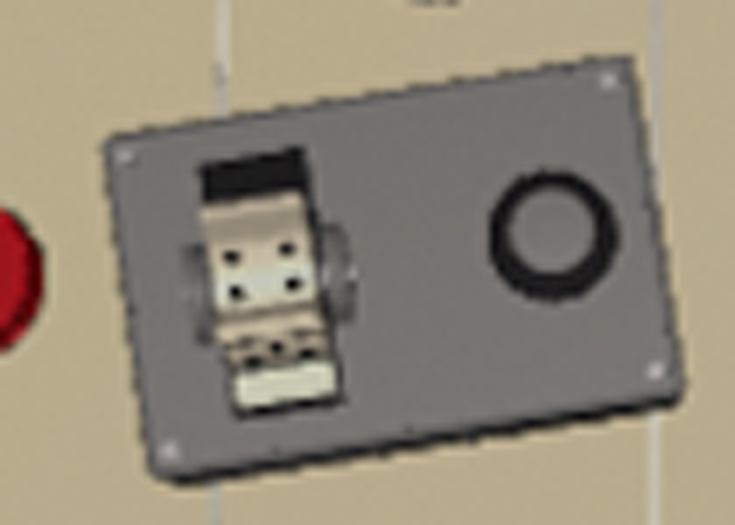

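```bash
python3 -c "
from plant import bot
print(bot.close_job())"
```

```text
the job is handed in; nothing more can be done
None
```

I rolled the wheel with four fingertip pushes until the four-dot face was on top, pressed the start button once, moved the arm clear and handed the job in at about 15.6 s of the 54 s allowed. The hand-in reports no verdict.

- **Wheel:** both cameras show four dots on top, unchanged by the button press. My rib and dot fit puts the wheel about 3–4° past square, give or take 2°, against a limit of 11°.
- **Button:** the fingertip went down to 86.1 mm, about 5.9 mm of travel, with 13.6 N upward, so I take it that it bottomed out. There was also about 6 N of sideways force at that moment. Afterwards the pictures show the button back out, and the networks place its top at 90–91 mm, against 92 mm nominal. That is good only to about 4 mm, so it does not prove the 1 mm limit.
- **Spool and jar:** both are within about 4 mm of where they started and look upright. After the press the networks found the jar only in the side picture, not the top one.
- **Disagreements:** the networks sometimes reported the green look-alike or other wrong spots, which I ruled out against the pictures. My hand-measured position for the timer differed from theirs by 2–4 mm.

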